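Put up the egg box at the candling bench

ROBOT

A 6-joint arm with a two-finger parallel gripper is mounted at the origin on the work surface. World frame = base frame: x ahead of the robot, y to its left, z up, the work surface at z = 0. Lengths are in m, angles in rad, forces in N, time in s.
With the tool pointing down it reaches from about 0.4 to 0.825 m from the base axis. Payload 7 kg.
Tool frame: the origin (TCP) lies midway between the tips of the shut fingers; the grasp point (between the pads) lies arm.hold_point_z behind it (arm.hold_point_z is the distance from the TCP to the grasp point, in m); z points along the fingers, y is the line along which they close (so a half turn about z gives the same grasp; the last joint's range is limited). The gripper opens to 88 mm and grips with 3 to 60 N. Pads are 19 mm wide; open, the fingers measure 130 mm over their backs; the gripper's body (78 mm by 193 mm) begins 47 mm behind the grasp point.
Start: joints at [1.614, 0.359, 0.012, 0, -1.224, -0.288], TCP at [0.164, 0.655, 0.227] pointing down, gripper open.
Joint ranges: [-3.07, 3.07], [-1.43, 2.12], [-1.02, 1.25], [-3.03, 1.67], [-3.05, -0], [-3.03, 3.03]. Speed limits (rad/s): [2.39, 2.39, 3.01, 3.14, 3.14, 3.14].

INTERFACE

Orientations are given as [roll, pitch, yaw] about the fixed x, y, z axes, in that order (R = Rz(yaw) Ry(pitch) Rx(roll)).
In Python, from station import arm gives the robot as it stands.
- The arm moves only by the shell command python3 -m crank 'ROWS' [OPENING] [FORCE]. ROWS is JSON, a list that holds one entry, the list of rows, each a list of 4 numbers: the shift along the tool's x, y, z in units of 25 mm (1.0 is 25 mm), then the turn about the tool's z in units of 5 degrees (1.0 is 5 degrees). A call has 1 to 12 rows; each row is the pose to reach, as a shift and turn from the pose commanded when the call began, along the tool's axes at that moment; what a row does not reach only later rows make up. A row lasts 1/8 s, in which the tool goes at most 62.5 mm and 10.7 degrees, less where a joint would pass 70% of its speed; a pose out of reach is approached as far as the arm can. A call with a gripper value outside its range is refused whole. OPENING is the closure, from 0 (fully open) to 1 (shut), set as the call begins (- or left out, the last holds). The fingers move at their own pace and stop on an object; FORCE is the grip in N (left out, the last holds). Time passes only in rows, so rows that repeat a pose let the fingers close. It gives the time, the measured TCP pose, the force, the opening and the grip force at its end, in the units of the state.
- arm.get_state(): the state, without advancing time (a new reading comes with each control period).
- arm.grab_frame(name): name is "scene" or "top" or "wrist"; returns (picture, depth): 420x560x3 uint8, red, green, blue; 420x560 float32, m along the optical axis (not along the pixel's ray), 0 where there is no reading.
- arm.get_calibration(name): a dict with "mtx" (3x3 intrinsics, pixels), "R" (3x3) and "t" (3): a world point X has camera coordinates R X + t; the wrist camera has in their place "mount" (4x4, takes a point from camera to tool coordinates, whose origin is the TCP and whose axes are the flange's). Camera axes: x right, y down, z forward; pixel columns grow to the right and rows downward; lengths in m; the calibration is good to about 2 mm. A picture is of the moment at which its call begins: read the wrist's pose just before it. get_calibration takes no time and is no camera call.
- arm.job_done(): hands the job in; it is judged then, once.
Trained networks look in the newest picture that a camera, given by its name, has taken for a name from the list of things; names that differ only in an ending like _2 or _b are one class to them, and where a whole thing is asked for, a point or a joint stands for the part that bears it (a point fixed in the world has none). Each returns a list of dicts, best first, with "score" (0 to 1); they miss things now and then, are a little off and sometimes report something else, mostly with a low value. They report only what shows in the picture. A call takes as long as a camera call.
- arm.recognise(thing, camera): "extent" ([left, top, width, height] in pixels, round what is visible of it).
- arm.trace(thing, camera): "mask" (420x560 bool, what is visible of it) and "extent" ([left, top, width, height] in pixels, round what is visible of it).
The state is a dict: "t": time; "q": joint angles; "qd": joint speeds; "joint_efforts": joint torques, N m; "eef_pos": TCP position; "ee_rot": TCP orientation; "force": force on the tool from outside, world axes, zero at the start; "moment": the same for the moment, N m; "width": finger opening in m; "gripper_force": force on a finger pad.
Only numpy, scipy, OpenCV 4.12 (cv2) and the standard library are available. Lean on these libraries where they do the work, as an engineer would, in place of code of your own. Each camera call takes 0.05 s, during which the arm holds its last target. There are 200 camera calls.

TASK

Two half-folded cardboard egg boxes lie on the candling bench. Put up the larger one, which has the two speckled eggs in it: raise both of its hinged long sides until they stand upright, gently, without crushing the card, and leave them standing. Leave the smaller, empty box where it is.

Things in the scene. Friction and masses are not known exactly. Their poses are not given: they have to be found in the camera images.
- egg_box: Larger cardboard egg box, fixed. Origin: centre of underside, on the bench; z up, x along its length. Base 144 x 100 mm (x, y), 6 thick. End walls 4 thick, tops 66 mm up, at x = -70 and +70. Two loose eggs stand at x = -32 and +32, y = 0: 42 mm thick, tops 64 mm up. Long sides: hinged panels 130 mm long (x, centred), 4 thick, 64 from hinge line to free edge.
- left_side (a joint): Angle (rad) of the long side at the box's +y edge: 0 = flat outward, 1.571 = upright, stop at 1.60; starts at 0.5 to 0.85, free edge out and up. Hinge line parallel to box x, at y = +48 mm, 6 mm above the bench. The stiff crease holds any angle; about 1 N at the free edge moves it.
- right_side (a joint): The same for the long side on the box's -y edge: hinge line at y = -48 mm, 6 mm above the bench; 0 = flat outward (towards -y), 1.571 = upright, stops at 1.60.
- small_box: The smaller empty cardboard box, a loose bystander of the same shape that does not fold: base 90 mm (x) by 60 mm (y), end walls 43 mm high, long sides 38 mm leaning outward. Origin: centre of its underside.

How it is judged:
By the outcome, as a careful person would: the job done as asked, in the order asked, and still so for the second after the job is handed in, with the robot touching nothing.
It also fails if it takes over 45 s, if anything falls off the work surface, if the arm or the gripper's body presses on something with over 40 N, if the wrist force passes 120 N, or if a joint passes its speed limit or range.

## Working session

There is one attempt and no reset: what is moved stays moved. The work goes in short steps, Python scripts to look and compute and a shell command to move; the robot and the scene stay as the last step left them, time stands still between calls to the robot, and variables do not carry over. Pictures are saved under pics/ and viewed, at most 10 in all, crops included, and the job is handed in when it is done.

```bash
ls; mkdir -p pics; cat > h.py <<'E'
import numpy as np, cv2
from station import arm
def cloud(name):
    s=arm.get_state(); im,d=arm.grab_frame(name); c=arm.get_calibration(name); K=c["mtx"]
    v,u=np.mgrid[:420,:560]; P=np.stack([(u-K[0][2])/K[0][0]*d,(v-K[1][2])/K[1][1]*d,d],-1)
    if "R" in c: W=(P-np.array(c["t"]))@np.array(c["R"])
    else:
        from scipy.spatial.transform import Rotation as Ro
        M=np.array(c["mount"]); W=(P@M[:3,:3].T+M[:3,3])@Ro.from_euler('xyz',s["ee_rot"]).as_matrix().T+s["eef_pos"]
    W[d==0]=np.nan
    return im,W
E
python3 - <<'E'
from h import *
s=arm.get_state(); print(s["eef_pos"],s["ee_rot"],s["width"],arm.hold_point_z,s["t"])
ims=[]
for n in ("scene","top"):
    im,W=cloud(n); ims.append(im)
    for th in ("egg_box","small_box","left_side","right_side"):
        for r in arm.trace(th,n)[:2]:
            p=W[r["mask"]]; print(n,th,round(r["score"],2),r["extent"],np.nanmedian(p,0).round(3),np.nanmin(p,0).round(3),np.nanmax(p,0).round(3))
cv2.imwrite("pics/a.png",cv2.resize(np.hstack(ims),(800,300))[:,:,::-1])
cv2.imwrite("pics/top.png",ims[1][:,:,::-1])
E
```

```text
pics
[0.16349653 0.65439421 0.22562935] [ 3.13995083e+00 -1.36999341e-04 -2.44912533e-01] 0.08795189879168618 0.0188 0.0
scene egg_box 0.66 [97.4, 151.7, 134.1, 105.6] [ 0.43  -0.198  0.03 ] [ 0.29  -0.295 -0.001] [ 0.505 -0.088  0.071]
scene egg_box 0.15 [347.0, 123.5, 72.7, 48.6] [0.43  0.212 0.018] [0.356 0.136 0.   ] [0.496 0.293 0.048]
scene small_box 0.65 [348.7, 123.2, 71.6, 52.3] [0.431 0.212 0.018] [0.374 0.138 0.   ] [0.496 0.28  0.048]
scene left_side 0.78 [183.6, 155.9, 48.5, 78.5] [ 0.438 -0.121  0.03 ] [ 0.334 -0.15  -0.001] [ 0.504 -0.087  0.069]
scene right_side 0.97 [103.0, 181.5, 41.5, 71.3] [ 0.435 -0.264  0.035] [ 0.338 -0.286  0.001] [ 0.503 -0.24   0.059]
top egg_box 0.74 [312.3, 200.5, 98.6, 73.1] [ 0.433 -0.197  0.018] [ 0.359 -0.305 -0.005] [ 0.511 -0.095  0.069]
top left_side 0.93 [315.2, 204.7, 21.7, 66.2] [ 0.43  -0.121  0.027] [ 0.367 -0.15  -0.003] [ 0.504 -0.095  0.049]
top right_side 0.67 [378.3, 204.7, 28.2, 62.7] [ 0.429 -0.264  0.032] [ 0.362 -0.304 -0.004] [ 0.505 -0.238  0.066]
```

View pics/top.png

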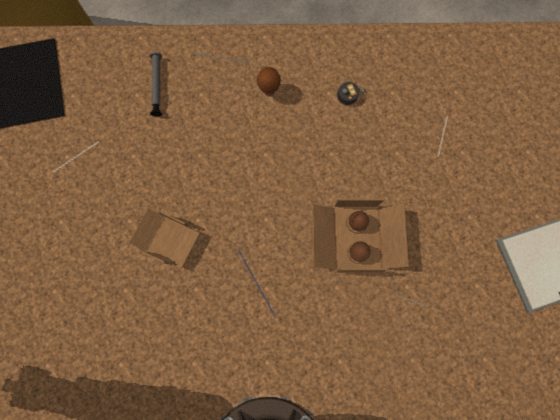

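View pics/a.png

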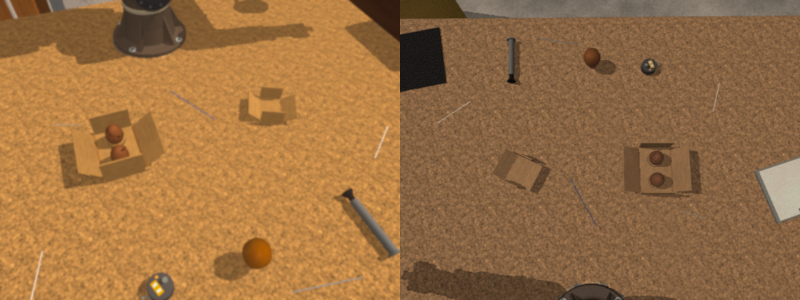

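The top view shows the egg box at (360,237), with its left side at column ~323, its right side at ~395 and the eggs at (359,221) and (360,252). The small box is at (167,240). Next I'll fit the box pose and panel angles.

```bash
cat > fit.py <<'E'
from h import *
def plane(p):
    for _ in range(5):
        c=np.median(p,0); u,s,v=np.linalg.svd(p-p.mean(0),full_matrices=False); n=v[2]; r=abs((p-p.mean(0))@n)
        p=p[r<max(2*np.median(r),.002)]
    return p.mean(0),n*np.sign(n[2]),np.median(r),len(p)
def go(cams=("top","scene")):
    for n in cams:
        im,W=cloud(n)
        for th in ("left_side","right_side"):
            rs=arm.trace(th,n)
            if not rs: print(n,th,"none"); continue
            m=cv2.erode(rs[0]["mask"].astype(np.uint8),np.ones((5,5)))>0
            p=W[m]; p=p[np.isfinite(p[:,0])]; p=p[p[:,2]>.008]
            if len(p)<30: print(n,th,"few"); continue
            c,nn,r,k=plane(p); d=np.cross(nn,[0,0,1]); d/=np.linalg.norm(d); d*=np.sign(d[0])
            print(n,th,round(rs[0]["score"],2),"c",c.round(4),"n",nn.round(3),"ang",round(np.arctan2(np.hypot(nn[0],nn[1]),nn[2]),3),"hinge yaw",round(np.arctan2(d[1],d[0]),3),"res",round(r,4),k,"z",np.percentile(p[:,2],[2,98]).round(3))
        m=arm.trace("egg_box",n)[0]["mask"]
        p=W[m]; w=p[(p[:,2]>.060)&(p[:,2]<.072)]
        for lo,hi in ((.34,.39),(.48,.53)):
            q=w[(w[:,0]>lo)&(w[:,0]<hi)]; print(" wall",len(q),np.median(q,0).round(4) if len(q) else "", np.percentile(q[:,1],[3,97]).round(4) if len(q) else "")
        try: 
            f=p[(p[:,2]<.012)&(p[:,2]>.003)]; print(" floor",np.percentile(f,[3,97],axis=0).round(4).tolist())
        except Exception as e: print(e)
if __name__=="__main__": go()
E
python3 fit.py
```

```text
top left_side 0.95 c [ 0.4314 -0.1208  0.0278] n [-0.005 -0.621  0.784] ang 0.67 hinge yaw -0.009 res 0.0006 926 z [0.011 0.043]
top right_side 0.84 c [ 0.4301 -0.2637  0.032 ] n [0.006 0.75  0.661] ang 0.849 hinge yaw -0.008 res 0.0007 1110 z [0.011 0.051]
 wall 114 [ 0.3614 -0.1907  0.0647] [-0.2356 -0.1497]
 wall 86 [ 0.5003 -0.1935  0.0652] [-0.2338 -0.153 ]
 floor [[0.37, -0.2445, 0.0033], [0.4982, -0.1431, 0.0112]]
scene left_side 0.79 c [ 0.4363 -0.1209  0.0303] n [-0.007 -0.619  0.785] ang 0.668 hinge yaw -0.011 res 0.0006 1493 z [0.014 0.047]
scene right_side 0.88 c [ 0.434  -0.2643  0.0356] n [0.008 0.75  0.661] ang 0.848 hinge yaw -0.011 res 0.0005 1629 z [0.014 0.055]
 wall 280 [ 0.3623 -0.1947  0.0658] [-0.236  -0.1514]
 wall 323 [ 0.5021 -0.1961  0.0662] [-0.2381 -0.1521]
 floor [[0.3625, -0.2422, 0.0048], [0.5029, -0.1451, 0.0116]]
```

```bash
python3 -m crank '[[[3,2.9,0,2],[6,5.8,0,4],[9,8.7,0,6],[12,11.6,0,8],[15,14.5,0,10],[15.5,17,0,12],[16,19,0,14],[16.6,21,0,15.3],[17,23,0,15.3],[17.3,24.9,0,15.3],[17.3,24.9,0,15.3],[17.3,24.9,0,15.3]]]' 1 10; python3 -c "
from station import arm
s=arm.get_state();print(s['eef_pos'],s['ee_rot'],s['q'],s['width'],s['force'],s['t'])"
```

```text
t: 2.4
eef_pos: [0.4296, -0.0355, 0.2272]
ee_rot: [-3.14, 0.001, -1.579]
force: [2.4, -0.3, 0.6]
width: 0.0003
gripper_force: 0.0
[ 0.42964855 -0.03552643  0.22723199] [-3.13980087e+00  5.72563575e-04 -1.57935361e+00] [ 3.78698775e-01 -5.93131121e-02 -4.91299281e-01  1.61460895e-04
 -1.13693483e+00 -3.87324312e-01] 0.0002989942217779882 [ 2.38152973 -0.25212293  0.58542688] 2.4
```

```bash
python3 -m crank '[[[0,0,0,0],[0,0,1.5,0],[0,0,3,0],[0,0,4.5,0],[0,0,6,0],[0,0,7,0],[0,0,7.8,0],[0,0,7.8,0],[0,0,7.8,0]]]'; python3 - <<'E'
from h import *
im,W=cloud("scene"); cv2.imwrite("pics/b.png",cv2.resize(im[110:290,60:300],(720,540))[:,:,::-1])
s=arm.get_state();print(s['eef_pos'],s['ee_rot'],s['force'])
E
```

```text
t: 3.52
eef_pos: [0.4302, -0.033, 0.0323]
ee_rot: [-3.141, 0.0, -1.579]
force: [0.3, 0.9, -0.4]
width: 0.0006
gripper_force: 0.0
[ 0.43038767 -0.03304668  0.03247811] [-3.13999408e+00  4.86438892e-04 -1.57920250e+00] [0.09784992 0.01090201 0.51627579]
```

View pics/b.png

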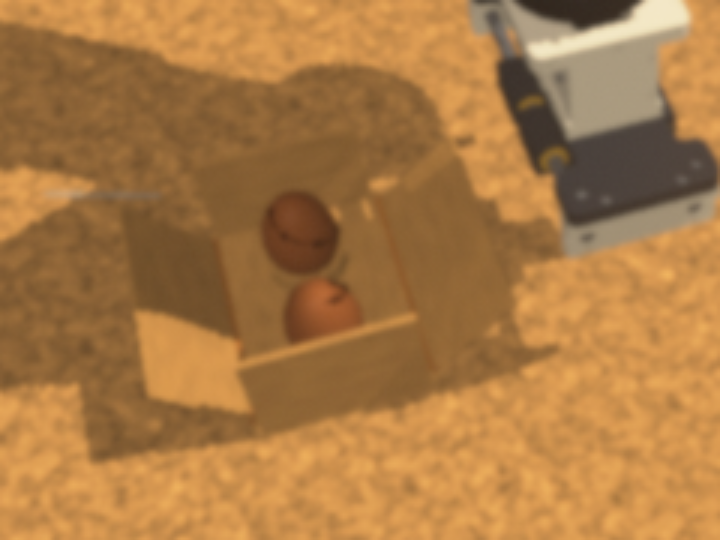

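The arm is just to the right of the left panel (the panel's free edge is at crop column ~490) and clear of it. I'll push in along the arc.

```bash
python3 -m crank '[[[0.7,0,0,0],[1.4,0,0,0],[1.8,0,0,0],[2.0,0,0,0],[2.15,0,-0.15,0],[2.3,0,-0.3,0],[2.45,0,-0.45,0],[2.6,0,-0.55,0],[2.75,0,-0.65,0],[2.9,0,-0.72,0],[3.0,0,-0.78,0],[3.0,0,-0.78,0]]]'; python3 fit.py
```

```text
t: 5.08
eef_pos: [0.4285, -0.109, 0.0509]
ee_rot: [3.141, -0.0, -1.58]
force: [-0.0, -0.2, -0.3]
width: 0.0002
gripper_force: 0.0
top left_side 0.73 c [ 0.3875 -0.1323  0.0435] n [-0.003 -0.925  0.379] ang 1.182 hinge yaw -0.003 res 0.0002 72 z [0.021 0.065]
top right_side 0.86 c [ 0.4223 -0.2641  0.0325] n [0.011 0.752 0.66 ] ang 0.851 hinge yaw -0.014 res 0.0007 1036 z [0.011 0.051]
 wall 117 [ 0.3625 -0.1897  0.0644] [-0.2363 -0.1213]
 wall 0  
 floor [[0.3698, -0.2458, 0.0032], [0.4554, -0.1624, 0.0112]]
scene left_side 0.77 c [ 0.4744 -0.136   0.0389] n [-0.007 -0.928  0.374] ang 1.188 hinge yaw -0.007 res 0.0003 225 z [0.019 0.063]
scene right_side 0.75 c [ 0.4341 -0.2643  0.0355] n [0.007 0.749 0.662] ang 0.847 hinge yaw -0.009 res 0.0005 1595 z [0.014 0.055]
 wall 264 [ 0.3623 -0.1961  0.0657] [-0.2363 -0.1516]
 wall 369 [ 0.5019 -0.1903  0.0661] [-0.2373 -0.123 ]
 floor [[0.3625, -0.2422, 0.005], [0.503, -0.1481, 0.0114]]
```

```bash
python3 -m crank '[[[0.15,0,0,0],[0.3,0,0,0],[0.45,0,0,0],[0.6,0,0,0],[0.7,0,0,0],[0.8,0,0,0],[0.85,0,0,0],[0.85,0,0,0],[0.85,0,0,0]]]'; python3 fit.py | grep left
```

```text
t: 6.6
eef_pos: [0.4286, -0.1299, 0.051]
ee_rot: [3.141, -0.0, -1.58]
force: [0.1, -0.5, 0.9]
width: 0.0007
gripper_force: 0.0
top left_side none
scene left_side few
```

```bash
cat > reg.py <<'E'
from fit import *
import sys
def reg(ylo,yhi,cams=("scene","top","wrist")):
    for n in cams:
        im,W=cloud(n); p=W.reshape(-1,3)
        p=p[(p[:,0]>.375)&(p[:,0]<.49)&(p[:,1]>ylo)&(p[:,1]<yhi)&(p[:,2]>.015)&(p[:,2]<.075)]
        e=p[p[:,2]>.064]; print(n,len(p),"edge",len(e),np.median(e,0).round(4) if len(e) else "", np.percentile(e[:,1],[5,95]).round(4) if len(e) else "")
        for a in (.02,.03,.04,.05,.06):
            q=p[abs(p[:,2]-a)<.003]; print("  z",a,len(q),np.percentile(q[:,1],[5,50,95]).round(4) if len(q) else "")
    cv2.imwrite("pics/"+sys.argv[3],im[:,:,::-1])
reg(float(sys.argv[1]),float(sys.argv[2]))
E
python3 reg.py -.155 -.125 w1.png
python3 - <<'E'
from h import *
im,W=cloud("scene"); cv2.imwrite("pics/c.png",cv2.resize(im[110:290,60:300],(720,540))[:,:,::-1])
E
```

```text
scene 63 edge 19 [ 0.4842 -0.144   0.071 ] [-0.1459 -0.142 ]
  z 0.02 4 [-0.148  -0.1479 -0.1477]
  z 0.03 5 [-0.1477 -0.1474 -0.1472]
  z 0.04 8 [-0.1472 -0.147  -0.1468]
  z 0.05 8 [-0.1468 -0.1466 -0.1464]
  z 0.06 4 [-0.1464 -0.1461 -0.146 ]
top 64 edge 31 [ 0.387  -0.1424  0.0684] [-0.1445 -0.1407]
  z 0.02 7 [-0.1435 -0.1431 -0.1429]
  z 0.03 0 
  z 0.04 4 [-0.1423 -0.1421 -0.142 ]
  z 0.05 3 [-0.1418 -0.1416 -0.1416]
  z 0.06 2 [-0.1414 -0.1413 -0.1411]
wrist 7240 edge 1054 [ 0.4299 -0.1463  0.0668] [-0.1473 -0.1398]
  z 0.02 529 [-0.1495 -0.1489 -0.1483]
  z 0.03 657 [-0.149  -0.1484 -0.1477]
  z 0.04 750 [-0.1485 -0.1479 -0.1472]
  z 0.05 868 [-0.1481 -0.1474 -0.1467]
  z 0.06 1032 [-0.1476 -0.1469 -0.1462]
```

View pics/c.png

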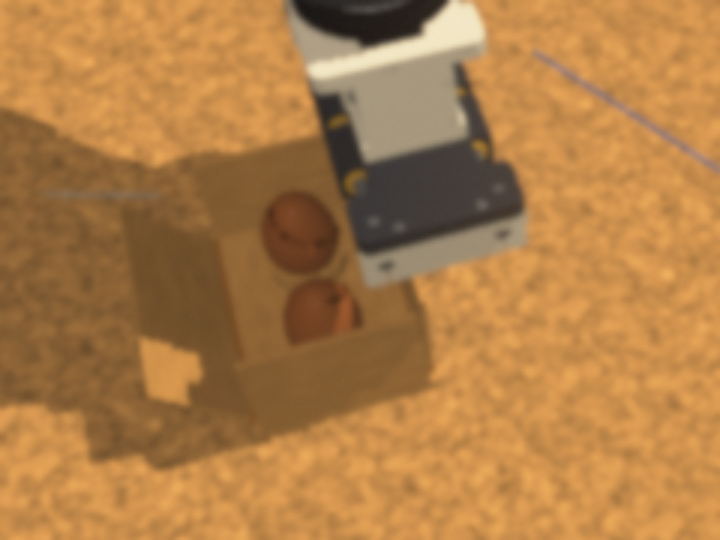

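The panel leans about 0.05 rad short of upright, so it needs about 3 mm more.

```bash
python3 -m crank '[[[0.06,0,0,0],[0.13,0,0,0],[0.13,0,0,0],[0.13,0,0,0]]]'; python3 reg.py -.16 -.125 w2.png | tail -6
```

```text
t: 7.7
eef_pos: [0.4286, -0.1332, 0.051]
ee_rot: [3.142, -0.0, -1.58]
force: [0.1, 0.6, -0.0]
width: 0.0006
gripper_force: 0.0
wrist 6449 edge 922 [ 0.4299 -0.1493  0.0673] [-0.1503 -0.1428]
  z 0.02 468 [-0.1503 -0.1496 -0.149 ]
  z 0.03 569 [-0.1503 -0.1497 -0.149 ]
  z 0.04 648 [-0.1503 -0.1497 -0.149 ]
  z 0.05 779 [-0.1504 -0.1497 -0.149 ]
  z 0.06 924 [-0.1504 -0.1497 -0.1491]
```

```bash
python3 -m crank '[[[-0.6,0,0,0],[-1.3,0,0,0],[-1.3,0,-1.5,0],[-1.3,0,-3.5,0],[-1.3,0,-5,0],[0.5,0,-5,0],[2.5,0,-5,0],[4.5,0,-5,0],[6.5,0,-5,0],[7.6,0,-5,0],[7.6,0,-5,0],[7.6,0,-4,0]]]'; python3 -m crank '[[[0,0,0,0],[0,0,0,0]]]'; python3 reg.py -.16 -.125 w3.png
```

```text
t: 9.35
eef_pos: [0.4282, -0.3231, 0.1522]
ee_rot: [-3.138, -0.001, -1.58]
force: [1.2, 0.6, -0.2]
width: 0.0003
gripper_force: 0.0
t: 9.6
eef_pos: [0.4274, -0.3226, 0.1518]
ee_rot: [-3.141, -0.0, -1.579]
force: [0.2, 0.2, 0.7]
width: 0.0004
gripper_force: 0.0
scene 220 edge 150 [ 0.4366 -0.1466  0.0713] [-0.1485 -0.1446]
  z 0.02 7 [-0.1485 -0.1482 -0.1478]
  z 0.03 5 [-0.1486 -0.1483 -0.1477]
  z 0.04 11 [-0.1487 -0.1482 -0.1479]
  z 0.05 10 [-0.1486 -0.1482 -0.1478]
  z 0.06 10 [-0.1487 -0.1485 -0.1481]
top 0 edge 0  
  z 0.02 0 
  z 0.03 0 
  z 0.04 0 
  z 0.05 0 
  z 0.06 0 
wrist 0 edge 0  
  z 0.02 0 
  z 0.03 0 
  z 0.04 0 
  z 0.05 0 
  z 0.06 0
```

```bash
python3 -m crank '[[[0,0,2,0],[0,0,3.7,0],[0,0,4.75,0],[0,0,4.75,0],[-0.6,0,4.75,0],[-1.0,0,4.75,0],[-1.15,0,4.63,0],[-1.3,0,4.5,0],[-1.45,0,4.38,0],[-1.6,0,4.28,0],[-1.75,0,4.2,0],[-1.9,0,4.15,0]]]';  python3 -m crank '[[[-0.15,0,0,0],[-0.3,0,0,0],[-0.45,0,0,0],[-0.6,0,0,0],[-0.65,0,0,0],[-0.65,0,0,0],[-0.65,0,0,0]]]'; python3 reg.py -.265 -.225 w4.png
```

```text
t: 11.25
eef_pos: [0.4274, -0.2755, 0.0475]
ee_rot: [-3.142, -0.0, -1.58]
force: [-0.3, -1.7, 1.0]
width: 0.0007
gripper_force: 0.5
t: 12.12
eef_pos: [0.4274, -0.2593, 0.0472]
ee_rot: [3.141, 0.0, -1.58]
force: [0.3, -0.4, 0.1]
width: 0.0002
gripper_force: 0.0
scene 78 edge 18 [ 0.4851 -0.2451  0.071 ] [-0.2474 -0.2439]
  z 0.02 6 [-0.2412 -0.241  -0.2409]
  z 0.03 6 [-0.242  -0.2417 -0.2415]
  z 0.04 9 [-0.2426 -0.2423 -0.242 ]
  z 0.05 10 [-0.2432 -0.243  -0.2426]
  z 0.06 7 [-0.2438 -0.2436 -0.2433]
top 0 edge 0  
  z 0.02 0 
  z 0.03 0 
  z 0.04 0 
  z 0.05 0 
  z 0.06 0 
wrist 44 edge 4 [ 0.427  -0.2642  0.0649] [-0.2644 -0.2635]
  z 0.02 9 [-0.2468 -0.2465 -0.246 ]
  z 0.03 10 [-0.2472 -0.247  -0.2465]
  z 0.04 7 [-0.2479 -0.2476 -0.2473]
  z 0.05 0 
  z 0.06 0
```

```bash
python3 -m crank '[[[-0.08,0,0,0],[-0.165,0,0,0],[-0.165,0,0,0],[-0.165,0,0,0]]]'; python3 reg.py -.265 -.225 w5.png | head -6
```

```text
t: 12.78
eef_pos: [0.4275, -0.2551, 0.0473]
ee_rot: [3.141, 0.0, -1.58]
force: [-0.6, 0.7, -0.2]
width: 0.0004
gripper_force: 0.0
scene 49 edge 17 [ 0.485  -0.2416  0.071 ] [-0.2436 -0.2401]
  z 0.02 4 [-0.2403 -0.2403 -0.2402]
  z 0.03 3 [-0.2402 -0.2402 -0.2401]
  z 0.04 5 [-0.2404 -0.2402 -0.2401]
  z 0.05 3 [-0.2403 -0.2402 -0.24  ]
  z 0.06 4 [-0.2403 -0.2402 -0.24  ]
```

Both sides look upright. I'll back away, lift and check.

```bash
python3 -m crank '[[[0.6,0,0,0],[1.5,0,0,0],[2.5,0,0,0],[2.5,0,-2,0],[2.5,0,-4,0],[3.5,0,-5,0],[4.5,0,-5,0],[4.5,0,-5,0],[4.5,0,-5,0]]]'; python3 reg.py -.265 -.225 w6.png | head -6;python3 reg.py -.16 -.125 w7.png | head -6; python3 - <<'E'
from h import *
im,W=cloud("scene"); cv2.imwrite("pics/d.png",cv2.resize(im,(800,600))[:,:,::-1])
E
```

```text
t: 14.05
eef_pos: [0.4259, -0.3679, 0.1718]
ee_rot: [3.141, 0.001, -1.581]
force: [0.7, 0.3, -0.7]
width: 0.0003
gripper_force: 0.0
scene 318 edge 174 [ 0.437  -0.2411  0.0713] [-0.2433 -0.2393]
  z 0.02 17 [-0.2404 -0.24   -0.2396]
  z 0.03 19 [-0.2403 -0.2399 -0.2394]
  z 0.04 18 [-0.2404 -0.2399 -0.2395]
  z 0.05 19 [-0.2403 -0.2398 -0.2393]
  z 0.06 21 [-0.2402 -0.2396 -0.2392]
scene 220 edge 152 [ 0.437  -0.1467  0.0715] [-0.1486 -0.1447]
  z 0.02 9 [-0.1485 -0.1481 -0.1478]
  z 0.03 8 [-0.1485 -0.1482 -0.1478]
  z 0.04 8 [-0.1486 -0.1483 -0.1479]
  z 0.05 10 [-0.1487 -0.1484 -0.1479]
  z 0.06 9 [-0.1488 -0.1484 -0.1479]
```

View pics/d.png

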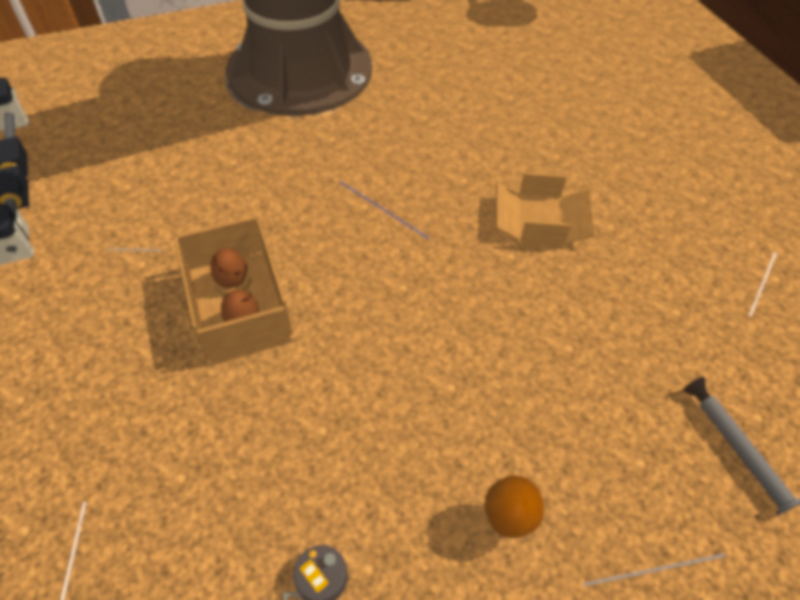

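The egg box at (235,290) has both sides upright with both eggs inside. The small box at (545,215) hasn't moved, and the arm is clear.

```bash
python3 -c "
from station import arm
print(arm.job_done())"
```

```text
the job is handed in; nothing more can be done
None
```

Both long sides of the larger egg box are standing upright with the two eggs still in place; the small box was left untouched, and the job was handed in after about 14 s with the arm clear.

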